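# Set two frame studs and hold the tweezers at the mark

## Robot

A 6-joint arm with a two-finger parallel gripper is mounted at the origin on the work surface. World frame = base frame: x ahead of the robot, y to its left, z up, the work surface at z = 0. Lengths are in mm, angles in rad, forces in N, time in s.
With the tool pointing down it reaches from about 275 to 1000 mm from the base axis. Payload 8.4 kg.
Tool frame: the origin (TCP) lies between the finger pads; the fingertips stand 22 mm ahead of it and the grasp point (between the pads) lies 3 mm ahead of it (r.nose_length is the z of the fingertips in the tool frame, in mm); z points along the fingers, y is the line along which they close (so a half turn about z gives the same grasp; the last joint's range is limited). The gripper opens to 85 mm and grips with 20 to 120 N. Pads are 22 mm wide; open, the fingers measure 114 mm over their backs; the gripper's body (76 mm by 85 mm) begins 54 mm behind the grasp point. The pads swing forward as they close: fully open they stand 13 mm farther back than shut.
Start: joints at [-1.244, 0.353, 1.633, -0, 1.155, -0.002], TCP at [201.816, -591.522, 253.281] pointing down, gripper open.
Joint ranges: [-2.63, 2.63], [-0.92, 2.1], [0.06, 2.66], [-1.3, 4.44], [0, 2.69], [-3.02, 3.02]. Speed limits (rad/s): [2.22, 2.22, 2.79, 3.14, 3.14, 3.14].

## Interface

Orientations are given as [roll, pitch, yaw] about the fixed x, y, z axes, in that order (R = Rz(yaw) Ry(pitch) Rx(roll)).
In Python, from rig import r, cams gives the robot as it stands.
- The arm moves only by the shell command python3 -m handwheel 'ROWS' [FORCE]. ROWS is a JSON object whose key "rows" holds a list of rows, 1 to 5 of them, each of 7 numbers: a rotation vector rx, ry, rz in rad, then dx, dy, dz in mm, then the opening from 0.0 (shut) to 1.0 (fully open); each row shifts and turns the commanded pose from where the row before left it, along the tool's axes as they then stand; what a row does not reach is not made up. A row lasts 1/12 s, in which the tool goes at most 41.7 mm and 0.125 rad, less where a joint would pass 70% of its speed; a pose out of reach is approached as far as the arm can. The fingers move at their own pace and stop on an object; FORCE is the grip in N (left out, the last holds). Time passes only in rows, so rows that do not move let the fingers close. It prints the time, the measured TCP pose, the force, the opening and the grip force at its end. Input that does not fit is refused with a message, and nothing moves.
- r.sense(): the state, without advancing time (a new reading comes with each control period).
- cams.grab_frame(name): name is "scene" or "top"; returns the picture (420x560x3 uint8, red, green, blue); there is no depth.
- cams.camera_params(name): a dict with "fx", "fy", "cx", "cy" (pixels), "rvec" (rotation vector, rad) and "tvec" (3), from world to camera coordinates, as OpenCV has them. Camera axes: x right, y down, z forward; pixel columns grow to the right and rows downward; lengths in mm; the calibration is good to about 2 mm. A picture is of the moment at which its call begins. camera_params takes no time and is no camera call.
- r.sign_off(): hands the job in; it is judged then, once.
The state is a dict: "clock": time; "qpos": joint angles; "qvel": joint speeds; "joint_efforts": joint torques, N m; "eef_pos": TCP position; "tcp_rot": TCP orientation; "contact_force": force on the tool from outside, world axes, zero at the start; "wrist_torque": the same for the moment, N m; "opening": opening from 0.0 (shut) to 1.0 (fully open); "grasp_force": force on a finger pad.
Only numpy, scipy, OpenCV 4.12 (cv2) and the standard library are available. Lean on these libraries where they do the work, as an engineer would, in place of code of your own. Each camera call takes 0.05 s, during which the arm holds its last target. There are 200 camera calls.

## Task

Take the two round-topped wooden studs out of the stock block and set one, shank down and fully home, in each of the two empty pockets of the frame moulding. Then pick up the sprung steel tweezers, squeeze them until their tips stand at the marked gap, and hold the tips at that gap, still and about half-way up the head of the stud in the middle pocket, one tip on each side of it, touching neither stud nor moulding, so that I can check the stud against them. Finish while holding them there; leave the pointed studs and everything else alone.

Things in the scene. Friction and masses are not known exactly. Their poses are not given: they have to be found in the camera images.
- stud_a: loose round-topped wooden stud, 36.5 mm tall, 20 g, upright in a stock block hole: shank 11 mm diameter, 14 mm long, tapered foot; head 18 mm diameter, straight sides 14 to 28 mm above the foot, then a dome. Origin: centre of the shank's foot; z up. In the block its head rests on the top, its foot 8 mm above the table
- stud_b: the other round-topped stud, the same; either one goes in either pocket
- point_a: pointed wooden stud to leave in the stock block: same shank and head diameter, but a conical top, 42 mm tall. Origin as stud_a. The four studs stand in any order in the block
- point_b: the other pointed stud, to be left
- stock: fixed plywood stock block, 120 x 120 x 22 mm, with four holes (14.5 mm diameter) in a square of 62 mm side. Origin: centre of its underside
- moulding: fixed red-primed frame moulding with gilt beaded edges, 60 mm (x; 80 over the beads) x 200 mm (y) x 30 mm tall, flat top. Origin: centre of its underside. Three stud positions in a row along y: a stud is glued in at y = +60 mm (head 18 mm diameter, 22.5 mm proud); empty pockets at y = 0 (middle) and -60 mm
- pocket_mid (a point): centre of the mouth of the middle pocket, level with the moulding's flat top (30 mm above the table); pocket 13.5 mm in diameter, 17 mm deep, mouth slightly chamfered; axes as the moulding's. Home, a stud's head rests on the top face, with its foot 14 mm below it
- pocket_end (a point): centre of the mouth of the end pocket (moulding y = -60 mm), the same size
- rest: fixed dark wooden rest, plate 190 x 90 x 6 mm with two cross ribs 12 mm wide, 22 mm tall from the table, at x = -75 and +75 mm. Origin: centre of its underside. The tweezers lie on the ribs with the same heading; fingers go down between the ribs
- tweezers: loose sprung steel tweezers, 90 g, 12 mm tall, lying gap level on the rest, underside 22 mm above the table. Two equal arms turn alike about the bow. Origin: underside, mid-way between the arms at the finger station; x to the tips (end x = 95 mm), bow end x = -113. Station: flat outer faces x = -30 to 30 mm, at y = +-24 free (splayed 0.05 rad each), +-19 and parallel at the marked gap
- jaw (a joint): angle of each arm (both turn alike), rad: 0 free, grows as squeezed, stop 0.1. Tip gap in mm = 49 - 380 x angle; the marked gap, 30 mm, is at 0.05. Finger opening at the station in mm = 48 - 200 x angle (38 at the mark). The spring presses on each finger there with 3 N when free, 8 N at the mark, 13 N at the stop
- jar: bystander: amber glass jar, 60 mm diameter, 75 mm tall
- bowl: bystander: white bowl, 90 mm diameter, 40 mm tall
- tape: bystander: roll of tape, 90 mm diameter, 24 mm tall
- brush: bystander: brush lying on the table
- offcut: bystander: wooden offcut, 50 x 70 x 22 mm
- spatula: bystander: spatula lying on the table
- tin: bystander: steel tin, 68 mm diameter, 100 mm tall
- gauge_mark (a point): black line across the thin gauge strip (8 mm wide, 2 mm thick), which is fixed to the right (-y) arm at x = 48 mm and runs under the left arm out to y = +41 mm; the line is at y = 19.7, z = 2 mm at the marked gap. The tips are at the marked gap when the left arm's outer edge just reaches the line
- tip_left (a point): inner face of the left (+y) arm's tip, 5 mm from its end: at the marked gap tweezers x = 90, y = +15, z = 4.5 mm (y = 24.5 free); tip 3 mm thick, 9 mm tall
- tip_right (a point): the same on the right (-y) arm: y = -15 mm at the marked gap
There are look-alikes about, which are no part of the job. Leave any green look-alike of the tweezers alone.

How it is judged (in metres and radians):
On the way, in this order (a step that is already met when the one before it is completed fails the run):
1. both round-topped studs stand fully home in the two empty pockets, let go, with the tweezers still on their rest (((horizontal distance between stud_a and pocket_mid below 0.0035 m and z of stud_a in the frame of pocket_mid below -0.0115 m and angle between each of stud_a, stud_b's own z axis and vertical below 0.1 rad and horizontal distance between stud_b and pocket_end below 0.0035 m and z of stud_b in the frame of pocket_end below -0.0115 m) or (horizontal distance between stud_b and pocket_mid below 0.0035 m and z of stud_b in the frame of pocket_mid below -0.0115 m and angle between each of stud_b, stud_a's own z axis and vertical below 0.1 rad and horizontal distance between stud_a and pocket_end below 0.0035 m and z of stud_a in the frame of pocket_end below -0.0115 m)) and contact force between the fingers and stud_a below 0.1 N and contact force between the fingers and stud_b below 0.1 N and distance of tweezers from where it was at the start of the episode below 0.03 m), for 0.2 s.
2. the tweezers are lifted off the rest in the fingers (height (world z) of tweezers above 0.032 m and contact force between the fingers and tweezers above 1 N and contact force between tweezers and stud_a below 0.1 N and contact force between tweezers and stud_b below 0.1 N and contact force between tweezers and moulding below 0.1 N and contact force between tweezers and rest below 0.1 N), for 0.2 s.
At the end, for the whole second after the job is handed in: Last second: both round-topped studs home (3.5 mm, foot 11.5 mm down, 0.1 rad); tweezers still, held by the fingers alone, touching no loose stud, moulding or rest; jaw 0.043 to 0.057 rad; both tip points within 18.5 mm (level) of the middle pocket, 4 to 20 mm above the face (((horizontal distance between stud_a and pocket_mid below 0.0035 m and z of stud_a in the frame of pocket_mid below -0.0115 m and angle between each of stud_a, stud_b's own z axis and vertical below 0.1 rad and horizontal distance between stud_b and pocket_end below 0.0035 m and z of stud_b in the frame of pocket_end below -0.0115 m) or (horizontal distance between stud_b and pocket_mid below 0.0035 m and z of stud_b in the frame of pocket_mid below -0.0115 m and angle between each of stud_b, stud_a's own z axis and vertical below 0.1 rad and horizontal distance between stud_a and pocket_end below 0.0035 m and z of stud_a in the frame of pocket_end below -0.0115 m)) and value of joint jaw between 0.043 and 0.057 rad and velocity of joint jaw between -0.05 and 0.05 rad/s and linear speed of tweezers below 0.02 m/s and contact force between the fingers and tweezers above 1 N and contact force between tweezers and stud_a below 0.1 N and contact force between tweezers and stud_b below 0.1 N and contact force between tweezers and moulding below 0.1 N and contact force between tweezers and rest below 0.1 N and horizontal distance between each of tip_left, tip_right and pocket_mid below 0.0185 m and z of tip_left in the frame of pocket_mid between 0.004 and 0.02 m and z of tip_right in the frame of pocket_mid between 0.004 and 0.02 m); the arm keeps its last pose, push and grip.
It fails at once if a pointed stud is taken from its hole or a bystander is displaced by more than 25 mm (pointed studs 12 mm) (distance of any of jar, bowl, tape, brush, offcut, spatula, tin from where it was at the start of the episode above 0.025 m or distance of any of point_a, point_b from where it was at the start of the episode above 0.012 m).
It also fails if it takes over 69 s, if anything falls off the work surface, if the arm or the gripper's body presses on something with over 40 N, if the wrist force passes 120 N, or if a joint passes its speed limit or range.

## Working session

There is one attempt and no reset: what is moved stays moved. The work goes in short steps, Python scripts to look and compute and a shell command to move; the robot and the scene stay as the last step left them, time stands still between calls to the robot, and variables do not carry over. Pictures are saved under pics/ and viewed, at most 10 in all, crops included, and the job is handed in when it is done.

```bash
ls; mkdir -p pics; python3 - <<'E'
from rig import r,cams
import cv2
for n in("scene","top"):
    im=cams.grab_frame(n); cv2.imwrite(f"pics/{n}0.png",cv2.resize(im[:,:,::-1],(800,600),interpolation=cv2.INTER_CUBIC)); cv2.imwrite(f"{n}_raw.png",im[:,:,::-1])
    print(cams.camera_params(n))
print(r.sense())
E
```

```text
pics
{'fx': 426.4753156052307, 'fy': 426.4753156052307, 'cx': 272.8908704759834, 'cy': 206.97843359053897, 'rvec': array([ 1.88103631,  1.51070952, -0.69502095]), 'tvec': array([-111.5222191 , -282.10867269, 1474.56323704])}
{'fx': 422.4585384811986, 'fy': 422.4585384811986, 'cx': 275.3154576813392, 'cy': 201.86326131917824, 'rvec': array([ 2.21722567, -2.1727434 ,  0.03990028]), 'tvec': array([   4.27597796,  486.56732964, 1323.96287285])}
{'clock': 0.1, 'qpos': array([-1.24443342e+00,  3.53614234e-01,  1.63405472e+00, -2.73959516e-05,
        1.15522810e+00, -2.37836566e-03]), 'qvel': array([ 1.84837260e-05, -3.00597184e-03, -4.63839900e-03,  5.14743431e-05,
        5.75400195e-04,  1.77387572e-03]), 'joint_efforts': array([-4.33656778e-04, -6.06356978e+01, -3.42821968e+01,  6.65213975e-05,
        3.77320233e-03, -2.33402938e-05]), 'eef_pos': array([ 201.65698207, -591.14303649,  252.61683118]), 'tcp_rot': array([-3.14028820e+00,  2.19473483e-05,  3.28752365e-01]), 'contact_force': array([0.07849843, 1.04673997, 1.16176283]), 'wrist_torque': array([0.03752617, 0.03193825, 0.00854369]), 'grasp_force': 0.0, 'opening': 1.0028418440726474}
```

View pics/top0.png

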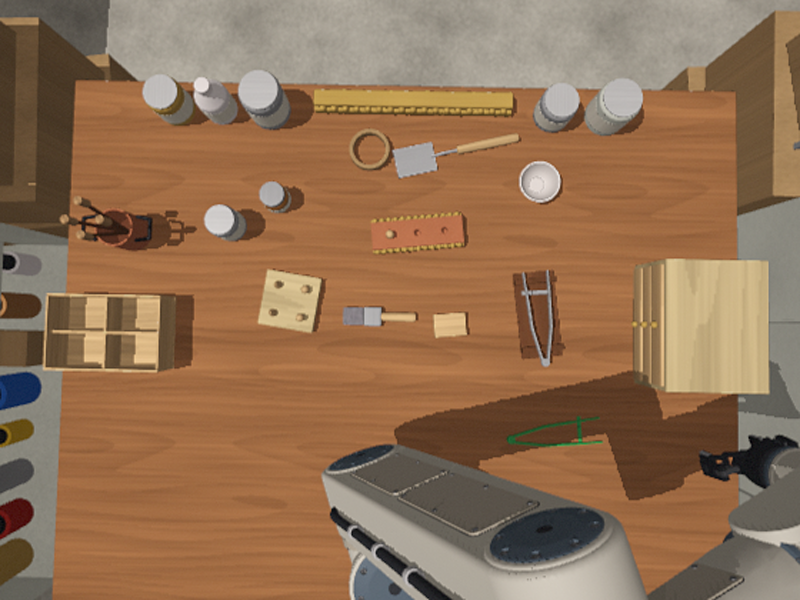

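View pics/scene0.png

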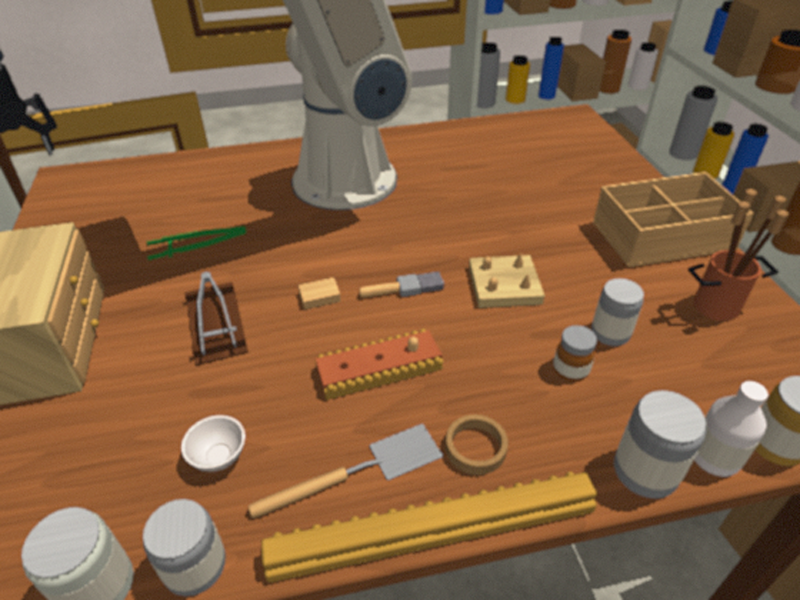

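```bash
cat > h.py <<'E'
import cv2,numpy as np
from rig import r,cams
def crop(im,x0,y0,w,h,z):
    c=cv2.resize(im[y0:y0+h,x0:x0+w],(w*z,h*z),interpolation=cv2.INTER_CUBIC)
    for u in range(-(-x0//10)*10,x0+w,10):
        X=int((u-x0+.5)*z); cv2.line(c,(X,0),(X,6),(255,255,0),1); cv2.putText(c,str(u),(X-10,16),0,.33,(255,255,0),1)
    for v in range(-(-y0//10)*10,y0+h,10):
        Y=int((v-y0+.5)*z); cv2.line(c,(0,Y),(6,Y),(255,255,0),1); cv2.putText(c,str(v),(8,Y+4),0,.33,(255,255,0),1)
    return c
def P(n):
    p=cams.camera_params(n); K=np.array([[p['fx'],0,p['cx']],[0,p['fy'],p['cy']],[0,0,1.]])
    return K,cv2.Rodrigues(np.array(p['rvec']))[0],np.array(p['tvec'],float)
def ray(n,u,v,z):
    K,R,t=P(n); d=R.T@np.linalg.solve(K,[u,v,1.]); c=-R.T@t
    return (c+d*(z-c[2])/d[2]).round(1)
def proj(n,pts):
    K,R,t=P(n); return cv2.projectPoints(np.array(pts,float).reshape(-1,1,3),cv2.Rodrigues(R)[0],t,K,None)[0].reshape(-1,2)
E
python3 - <<'E'
from h import *
t=cv2.imread("top_raw.png");s=cv2.imread("scene_raw.png")
a=crop(t,165,180,80,60,5);b=crop(t,253,135,80,60,5);c=crop(s,315,165,80,60,5);d=crop(t,345,182,60,80,5)[:300]
e=crop(t,345,182,80,80,5)
cv2.imwrite("pics/m1.png",np.vstack([np.hstack([a,b]),np.hstack([c,crop(s,215,220,80,60,5)])]))
cv2.imwrite("pics/m2.png",np.hstack([crop(t,350,183,50,75,8),crop(s,125,185,50,75,8)]))
E
```

```text
(no output)
```

View pics/m1.png

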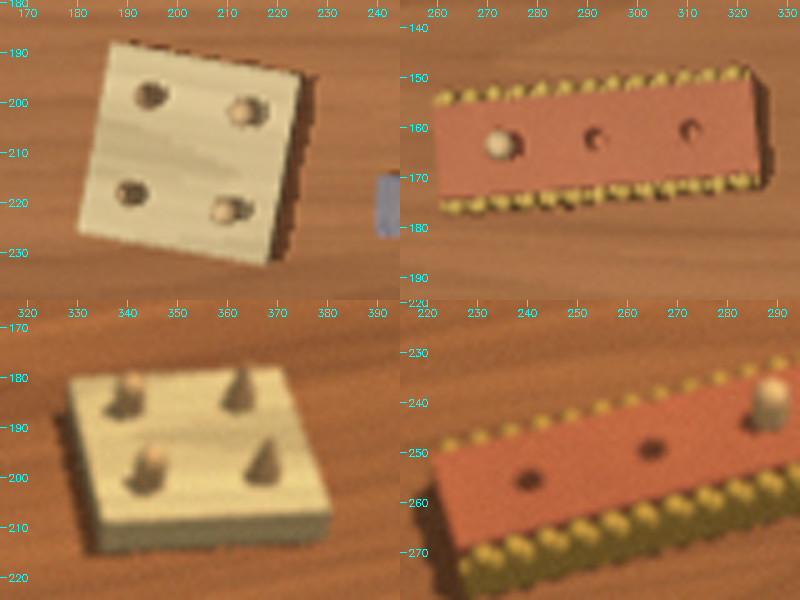

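View pics/m2.png

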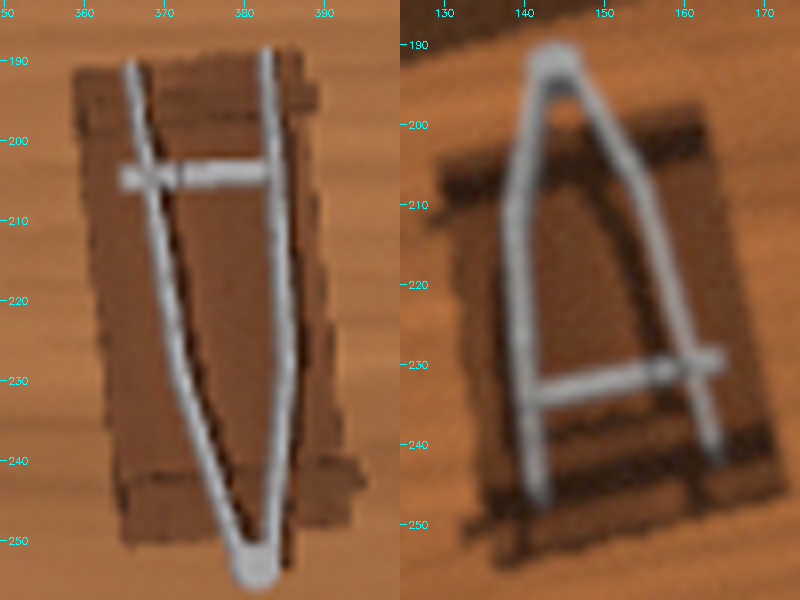

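```bash
cat > fit.py <<'E'
from h import *
from scipy.optimize import least_squares
def fit(obs,x0):
    # obs: (cam,u,v,[x,y,z] local); pose x,y,yaw
    def f(p,o=obs):
        c,s=np.cos(p[2]),np.sin(p[2]); out=[]
        for n,u,v,l in o:
            w=[p[0]+c*l[0]-s*l[1],p[1]+s*l[0]+c*l[1],l[2]]
            out.append(proj(n,[w])[0]-[u,v])
        return np.concatenate(out)
    a=least_squares(f,x0); return a.x,a.fun.reshape(-1,2).round(1)
E
python3 - <<'E'
from fit import *
T,S='top','scene'
print([ray(T,u,v,22) for u,v in((186.9,188.1),(224.9,194.1),(218.1,232.5),(180.5,225.9))])
st=[(T,186.9,188.1,[60,60,22]),(T,224.9,194.1,[60,-60,22]),(T,218.1,232.5,[-60,-60,22]),(T,180.5,225.9,[-60,60,22]),
 (S,328.5,180.1,[-60,-60,22]),(S,370.9,178.1,[-60,60,22]),(S,380.5,206.9,[60,60,22]),(S,334.5,208.5,[60,-60,22])]
mo=[(T,291.6,162.2,[0,0,30]),(T,310.8,160.7,[0,-60,30]),(S,264.9,249.5,[0,0,30]),(S,240.3,255.7,[0,-60,30]),(T,272.3,163.5,[0,60,46]),(S,288.5,240.3,[0,60,46])]
for o,nm,g in((st,'stock',[450,170,.1]),(mo,'mould',[560,0,.1])):
    for k in('both',T,S):
        p,e=fit([q for q in o if k in('both',q[0])],g); print(nm,k,p.round(3),e.tolist() if k=='both' else '')
        c,s=np.cos(p[2]),np.sin(p[2])
        for l in (([31,-31],[-31,-31]) if nm=='stock' else ([0,0],[0,-60])): print('  ',(p[0]+c*l[0]-s*l[1]).round(1),(p[1]+s*l[0]+c*l[1]).round(1))
tw=[(T,381,253.2,[-111,0,34]),(T,366,190.6,[95,26,34]),(T,382.7,188.8,[95,-26,34]),(S,144,190.5,[-111,0,34]),(S,142,247.5,[95,-26,31]),(S,164,241.8,[95,26,31])]
for k in('both',T,S):
    p,e=fit([q for q in tw if k in('both',q[0])],[420,-230,0.]); print('tw',p.round(3),e.tolist() if k=='both' else '')
re=[(T,359,191.5,[95,45,6]),(T,388,189,[95,-45,6]),(T,365.5,250.5,[-95,45,6]),(T,393,248,[-95,-45,6])]
print('rest',fit(re,[420,-230,0.]))
E
```

```text
[array([523.6, 292.7,  22. ]), array([507.1, 172.7,  22. ]), array([386.4, 190.9,  22. ]), array([404.6, 309.3,  22. ])]
stock both [ 4.55725e+02  2.41877e+02 -1.58000e-01] [[0.3, -0.3], [-0.2, 0.5], [-0.4, -0.2], [-0.4, -0.4], [-0.4, 0.1], [-0.6, 0.1], [-0.1, -0.5], [0.4, 0.2]]
   481.5 206.4
   420.2 216.1
stock top [ 4.55429e+02  2.41413e+02 -1.44000e-01] 
   481.7 206.3
   420.3 215.2
stock scene [ 4.56020e+02  2.42211e+02 -1.72000e-01] 
   481.2 206.4
   420.2 217.0
mould both [ 6.12032e+02 -3.46080e+01  9.20000e-02] [[0.1, -0.4], [0.0, -0.3], [-0.2, -0.1], [-0.4, -0.3], [0.2, -1.1], [0.4, -1.5]]
   612.0 -34.6
   617.5 -94.4
mould top [ 6.1013e+02 -3.4367e+01  1.1100e-01] 
   610.1 -34.4
   616.7 -94.0
mould scene [ 6.13994e+02 -3.49150e+01  7.20000e-02] 
   614.0 -34.9
   618.3 -94.8
tw [ 4.39820e+02 -3.03134e+02  1.12000e-01] [[0.2, 1.3], [0.0, -1.7], [0.0, -1.5], [0.0, 0.3], [-0.1, -1.3], [-0.2, -0.9]]
tw [ 4.37946e+02 -3.03022e+02  1.14000e-01] 
tw [ 4.42414e+02 -3.02912e+02  1.11000e-01] 
rest (array([ 4.36767598e+02, -3.06167948e+02,  1.07167324e-01]), array([[ 0.3, -0.5],
       [-0.4, -0.5],
       [-0.4,  0.5],
       [ 0.5,  0.5]]))
```

```bash
cat > go.py <<'E'
import sys
from h import *
x,y,z,yaw=map(float,sys.argv[1:5])
s=r.sense(); p=s['eef_pos']; w=s['tcp_rot']
dy=yaw-w[2]; dy=(dy+np.pi)%(2*np.pi)-np.pi
d=np.array([x,y,z])-p; c,q=np.cos(yaw),np.sin(yaw)
print('t',round(s['clock'],2),'pos',p.round(1),'rpy',w.round(3),'open',round(s['opening'],3),'F',s['contact_force'].round(1),'grip',round(s['grasp_force'],1))
print('rz',round(-dy,3),'then dx',round(c*d[0]+q*d[1],1),'dy',round(q*d[0]-c*d[1],1),'dz',round(-d[2],1))
E
python3 go.py 481.5 206.4 110 1.413; python3 - <<'E'
from fit import *
T,S='top','scene'
print(r.nose_length, [ray(T,291.6,162.2,30),ray(T,310.8,160.7,30),ray(S,264.9,249.5,30),ray(S,240.3,255.7,30)],[ray(T,213.1,202.1,38),ray(T,210.1,221.5,38)])
K,R,t=P(T);print(-R.T@t)
mo=[(T,291.6,162.2,[0,0,30]),(T,310.8,160.7,[0,-60,30]),(S,264.9,249.5,[0,0,30]),(S,240.3,255.7,[0,-60,30])]
print(fit(mo,[600,-30,.1]))
E
```

```text
t 0.1 pos [ 201.7 -591.1  252.6] rpy [-3.14   0.     0.329] open 1.003 F [0.1 1.  1.2] grip 0.0
rz -1.084 then dx 831.6 dy 151.0 dz 142.6
22.0 [array([610.6, -34.4,  30. ]), array([616.5, -94.3,  30. ]), array([612.6, -34.3,  30. ]), array([618.7, -93.7,  30. ])] [array([480.6, 206.6,  38. ]), array([420.4, 214.3,  38. ])]
[ 427.33063256    2.87470026 1344.25593007]
(array([ 6.11605280e+02, -3.42291227e+01,  1.00964534e-01]), array([[-0. , -0.3],
       [-0.1, -0.4],
       [-0.1, -0.3],
       [-0.2, -0.3]]))
```

```bash
python3 -m handwheel '{"rows": [[0, 0, -0.12, 0, 0, 0, 0.5], [0, 0, -0.12, 0, 0, 0, 0.5], [0, 0, -0.12, 0, 0, 0, 0.5], [0, 0, -0.12, 0, 0, 0, 0.5], [0, 0, -0.12, 0, 0, 0, 0.5]]}' 30
python3 -m handwheel '{"rows": [[0, 0, -0.12, 0, 0, 0, 0.5], [0, 0, -0.12, 0, 0, 0, 0.5], [0, 0, -0.12, 0, 0, 0, 0.5], [0, 0, -0.12, 0, 0, 0, 0.5], [0, 0, 0, 0, 0, 0, 0.5]]}'
python3 -m handwheel '{"rows": [[0, 0, 0, 38, 7, 0, 0.5], [0, 0, 0, 38, 7, 0, 0.5], [0, 0, 0, 38, 7, 0, 0.5], [0, 0, 0, 38, 7, 0, 0.5], [0, 0, 0, 38, 7, 0, 0.5]]}'
python3 -m handwheel '{"rows": [[0, 0, 0, 38, 7, 0, 0.5], [0, 0, 0, 38, 7, 0, 0.5], [0, 0, 0, 38, 7, 0, 0.5], [0, 0, 0, 38, 7, 0, 0.5], [0, 0, 0, 38, 7, 0, 0.5]]}'
python3 -m handwheel '{"rows": [[0, 0, 0, 38, 7, 0, 0.5], [0, 0, 0, 38, 7, 0, 0.5], [0, 0, 0, 38, 7, 0, 0.5], [0, 0, 0, 38, 7, 0, 0.5], [0, 0, 0, 38, 7, 0, 0.5]]}'
python3 -m handwheel '{"rows": [[0, 0, 0, 38, 7, 10, 0.5], [0, 0, 0, 38, 7, 20, 0.5], [0, 0, 0, 38, 7, 30, 0.5], [0, 0, 0, 38, 7, 30, 0.5], [0, 0, 0, 20, 7, 20, 0.5]]}'
python3 go.py 481.5 206.4 70 1.413
```

```text
clock: 0.52
eef_pos: [201.7, -591.3, 252.8]
tcp_rot: [-3.141, -0.001, 0.935]
contact_force: [0.4, -0.8, 0.9]
opening: 0.501
grasp_force: 0.0
clock: 0.93
eef_pos: [201.7, -591.3, 252.9]
tcp_rot: [-3.141, -0.001, 1.414]
contact_force: [-0.1, 0.6, -0.4]
opening: 0.495
grasp_force: 0.0
clock: 1.35
eef_pos: [267.0, -407.9, 253.0]
tcp_rot: [-3.141, -0.0, 1.404]
contact_force: [0.8, -0.6, -0.0]
opening: 0.499
grasp_force: 0.0
clock: 1.77
eef_pos: [332.2, -226.0, 253.3]
tcp_rot: [3.141, 0.0, 1.404]
contact_force: [0.4, -0.7, -0.8]
opening: 0.503
grasp_force: 0.0
clock: 2.18
eef_pos: [397.5, -44.0, 253.5]
tcp_rot: [3.141, 0.0, 1.404]
contact_force: [0.3, -1.1, 0.5]
opening: 0.498
grasp_force: 0.0
clock: 2.6
eef_pos: [455.2, 108.6, 151.4]
tcp_rot: [-3.141, -0.0, 1.405]
contact_force: [-0.7, -0.4, 1.0]
opening: 0.497
grasp_force: 0.0
t 2.6 pos [455.2 108.6 151.4] rpy [-3.141 -0.     1.405] open 0.497 F [-0.7 -0.4  1. ] grip 0.0
rz -0.008 then dx 100.7 dy 10.7 dz 81.4
```

```bash
python3 -m handwheel '{"rows": [[0, 0, 0, 30, 3, 20, 0.5], [0, 0, 0, 30, 3, 20, 0.5], [0, 0, 0, 30, 3, 20, 0.5], [0, 0, 0, 0, 0, 0, 0.5], [0, 0, 0, 0, 0, 0, 0.5]]}'
python3 go.py 481.3 206.4 48 1.413
```

```text
clock: 3.02
eef_pos: [477.9, 194.1, 91.6]
tcp_rot: [-3.139, 0.001, 1.408]
contact_force: [0.1, -0.6, 0.4]
opening: 0.497
grasp_force: 0.0
t 3.02 pos [477.9 194.1  91.6] rpy [-3.139e+00  1.000e-03  1.408e+00] open 0.497 F [ 0.1 -0.6  0.4] grip 0.0
rz -0.005 then dx 12.6 dy 1.4 dz 43.6
```

```bash
python3 -m handwheel '{"rows": [[0, 0, 0, 12.6, 1.4, 0, 0.45], [0, 0, 0, 0, 0, 22, 0.4], [0, 0, 0, 0, 0, 22.5, 0.4], [0, 0, 0, 0, 0, 0, 0.4], [0, 0, 0, 0, 0, 0, 0]]}' 20
python3 -m handwheel '{"rows": [[0, 0, 0, 0, 0, 0, 0], [0, 0, 0, 0, 0, 0, 0], [0, 0, 0, 0, 0, 0, 0], [0, 0, 0, 0, 0, 0, 0]]}'
python3 go.py 481.3 206.4 47 1.413
```

```text
clock: 3.43
eef_pos: [481.7, 204.8, 48.8]
tcp_rot: [-3.14, 0.001, 1.407]
contact_force: [0.2, -1.2, 0.4]
opening: 0.277
grasp_force: 0.0
clock: 3.77
eef_pos: [482.6, 205.6, 49.5]
tcp_rot: [3.14, -0.001, 1.408]
contact_force: [-0.3, 1.1, 0.6]
opening: 0.189
grasp_force: 20.4
t 3.77 pos [482.6 205.6  49.5] rpy [ 3.140e+00 -1.000e-03  1.408e+00] open 0.189 F [-0.3  1.1  0.6] grip 20.4
rz -0.005 then dx 0.6 dy -1.4 dz 2.5
```

```bash
python3 -m handwheel '{"rows": [[0, 0, 0, 0, 0, 0, 0.42], [0, 0, 0, 0, 0, 0, 0.42], [0, 0, -0.12, 0, 0, 0, 0.42], [0, 0, -0.12, 0, 0, 0, 0.42], [0, 0, -0.12, 0, 0, 0, 0.42]]}'
python3 -m handwheel '{"rows": [[0, 0, -0.12, 0, 0, 0, 0.42], [0, 0, -0.12, 0, 0, 0, 0.42], [0, 0, -0.12, 0, 0, 0, 0.42], [0, 0, -0.12, 0, 0, 0, 0.42], [0, 0, -0.12, 0, 0, 0, 0.42]]}'
python3 -m handwheel '{"rows": [[0, 0, -0.12, 0, 0, 0, 0.42], [0, 0, -0.12, 0, 0, 0, 0.42], [0, 0, -0.12, 0, 0, 0, 0.42], [0, 0, -0.12, 0, 0, 0, 0.42], [0, 0, -0.12, 0, 0, 0, 0.42]]}'
python3 -m handwheel '{"rows": [[0, 0, 0, 0, 0, 2, 0.42], [0, 0, 0, 0, 0, 0, 0], [0, 0, 0, 0, 0, 0, 0], [0, 0, 0, 0, 0, 0, 0], [0, 0, 0, 0, 0, 0, 0]]}'
python3 go.py 481.3 206.4 47 1.672
```

```text
clock: 4.18
eef_pos: [482.2, 205.5, 48.6]
tcp_rot: [3.141, -0.0, 1.775]
contact_force: [0.3, 0.5, -0.5]
opening: 0.42
grasp_force: 0.0
clock: 4.6
eef_pos: [482.2, 205.5, 48.6]
tcp_rot: [3.141, 0.0, 2.375]
contact_force: [-1.5, -0.0, 0.7]
opening: 0.421
grasp_force: 0.0
clock: 5.02
eef_pos: [482.2, 205.5, 48.6]
tcp_rot: [3.141, 0.0, 2.975]
contact_force: [0.9, 0.3, 0.3]
opening: 0.425
grasp_force: 0.0
clock: 5.43
eef_pos: [482.1, 205.9, 46.6]
tcp_rot: [3.141, 0.0, 2.966]
contact_force: [-2.1, 5.0, 1.1]
opening: 0.195
grasp_force: 19.9
t 5.43 pos [482.1 205.9  46.6] rpy [3.141 0.    2.966] open 0.195 F [-2.1  5.   1.1] grip 19.9
rz 1.294 then dx 0.6 dy -0.7 dz -0.4
```

```bash
python3 -m handwheel '{"rows": [[0, 0, 0, 0, 0, -15, 0], [0, 0, 0, 0, 0, -25, 0], [0, 0, 0.12, 0, 0, -25, 0], [0, 0, 0.12, 0, 0, -25, 0], [0, 0, 0.12, 0, 0, 0, 0]]}' 30
python3 -m handwheel '{"rows": [[0, 0, 0.12, 0, 0, 0, 0], [0, 0, 0.12, 0, 0, 0, 0], [0, 0, 0.12, 0, 0, 0, 0], [0, 0, 0.12, 0, 0, 0, 0], [0, 0, 0.12, 0, 0, 0, 0]]}'
python3 -m handwheel '{"rows": [[0, 0, 0.12, 0, 0, 0, 0], [0, 0, 0.12, 0, 0, 0, 0], [0, 0, 0.094, 0, 0, 0, 0], [0, 0, 0, 0, 0, 0, 0], [0, 0, 0, 0, 0, 0, 0]]}'
python3 go.py 617.6 -93.9 110 1.672
```

```text
clock: 5.85
eef_pos: [484.4, 206.1, 140.7]
tcp_rot: [3.137, 0.004, 2.601]
contact_force: [1.5, 0.7, -0.4]
opening: 0.191
grasp_force: 30.1
clock: 6.27
eef_pos: [482.0, 205.1, 136.5]
tcp_rot: [-3.141, 0.0, 2.001]
contact_force: [-0.7, -0.5, 0.1]
opening: 0.193
grasp_force: 30.1
clock: 6.68
eef_pos: [482.0, 205.2, 136.4]
tcp_rot: [-3.141, 0.0, 1.677]
contact_force: [-0.3, -0.2, -0.4]
opening: 0.192
grasp_force: 30.1
t 6.68 pos [482.  205.2 136.4] rpy [-3.141  0.     1.677] open 0.192 F [-0.3 -0.2 -0.4] grip 30.1
rz 0.005 then dx -311.2 dy 104.7 dz 26.4
```

```bash
python3 -m handwheel '{"rows": [[0, 0, 0, -34.6, 11.6, 0, 0], [0, 0, 0, -34.6, 11.6, 0, 0], [0, 0, 0, -34.6, 11.6, 0, 0], [0, 0, 0, -34.6, 11.6, 0, 0], [0, 0, 0, -34.6, 11.6, 0, 0]]}'
python3 -m handwheel '{"rows": [[0, 0, 0, -34.6, 11.6, 0, 0], [0, 0, 0, -34.6, 11.6, 0, 0], [0, 0, 0, -34.6, 11.6, 10, 0], [0, 0, 0, -34.6, 11.6, 16, 0], [0, 0, 0, 0, 0, 10, 0]]}'
python3 -m handwheel '{"rows": [[0, 0, 0, 0, 0, 15, 0], [0, 0, 0, 0, 0, 5, 0], [0, 0, 0, 0, 0, 0, 0], [0, 0, 0, 0, 0, 0, 0]]}'
python3 go.py 617.6 -93.9 90 1.672
python3 - <<'E'
from h import *
a=cams.grab_frame('top');b=cams.grab_frame('scene')
cv2.imwrite("pics/m3.png",np.hstack([crop(a[:,:,::-1].copy(),285,125,50,75,8),crop(b[:,:,::-1].copy(),215,200,50,75,8)]))
E
```

```text
clock: 7.1
eef_pos: [558.1, 37.7, 136.5]
tcp_rot: [-3.142, 0.0, 1.678]
contact_force: [0.6, -0.3, -0.9]
opening: 0.189
grasp_force: 30.2
clock: 7.52
eef_pos: [620.8, -99.0, 99.9]
tcp_rot: [3.139, 0.002, 1.675]
contact_force: [0.4, -0.2, -0.1]
opening: 0.195
grasp_force: 30.2
clock: 7.85
eef_pos: [617.9, -93.0, 80.5]
tcp_rot: [-3.141, -0.0, 1.676]
contact_force: [-0.4, 0.3, -0.3]
opening: 0.191
grasp_force: 30.1
t 7.85 pos [617.9 -93.   80.5] rpy [-3.141 -0.     1.676] open 0.191 F [-0.4  0.3 -0.3] grip 30.1
rz 0.004 then dx -0.9 dy -0.4 dz -9.5
```

View pics/m3.png

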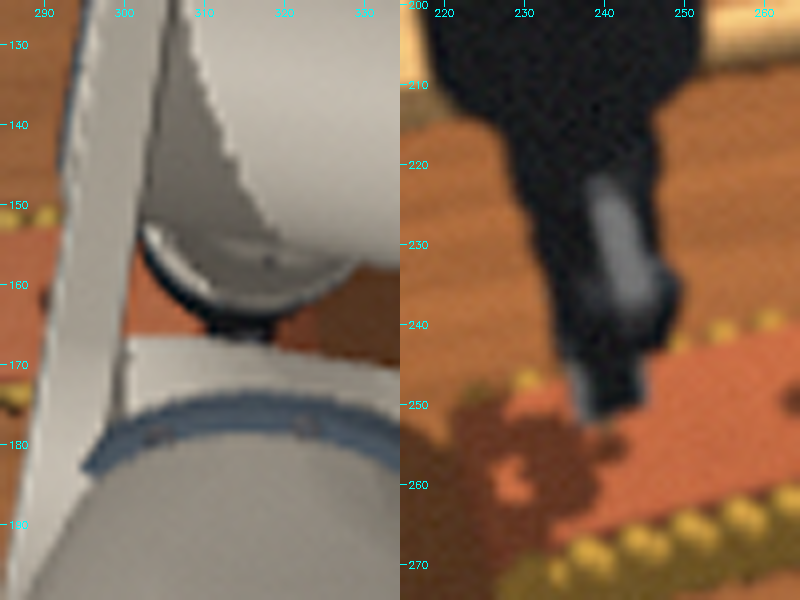

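```bash
python3 -m handwheel '{"rows": [[0, 0, 0, -0.8, -0.4, 0, 0], [0, 0, 0, 0, 0, 5, 0], [0, 0, 0, 0, 0, 4, 0], [0, 0, 0, 0, 0, 0, 0]]}'
for k in 1 ; do python3 -m handwheel '{"rows": [[0, 0, 0, 0, 0, 3, 0], [0, 0, 0, 0, 0, 2, 0], [0, 0, 0, 0, 0, 0, 0]]}'; done
python3 -m handwheel '{"rows": [[0, 0, 0, 0, 0, 2, 0], [0, 0, 0, 0, 0, 0, 0]]}'
```

```text
clock: 8.28
eef_pos: [617.4, -94.1, 70.8]
tcp_rot: [-3.141, -0.0, 1.675]
contact_force: [-0.3, 0.4, -0.6]
opening: 0.193
grasp_force: 30.1
clock: 8.53
eef_pos: [617.6, -94.2, 65.9]
tcp_rot: [-3.141, -0.0, 1.675]
contact_force: [-0.8, 0.5, -0.6]
opening: 0.189
grasp_force: 30.1
clock: 8.7
eef_pos: [617.8, -94.2, 64.2]
tcp_rot: [-3.141, -0.0, 1.675]
contact_force: [-0.0, 0.4, -0.1]
opening: 0.19
grasp_force: 30.2
```

```bash
python3 -m handwheel '{"rows": [[0, 0, 0, 0, 0, 3, 0], [0, 0, 0, 0, 0, 2, 0], [0, 0, 0, 0, 0, 0, 0]]}'
python3 -m handwheel '{"rows": [[0, 0, 0, 0, 0, 2, 0], [0, 0, 0, 0, 0, 1.5, 0], [0, 0, 0, 0, 0, 0, 0]]}'
python3 -m handwheel '{"rows": [[0, 0, 0, 0, 0, 1.5, 0], [0, 0, 0, 0, 0, 0, 0]]}'
```

```text
clock: 8.95
eef_pos: [617.6, -94.2, 59.0]
tcp_rot: [-3.141, -0.0, 1.675]
contact_force: [-0.9, -0.1, 0.4]
opening: 0.19
grasp_force: 30.1
clock: 9.2
eef_pos: [617.8, -94.3, 55.7]
tcp_rot: [-3.141, -0.0, 1.675]
contact_force: [0.1, -0.2, -0.3]
opening: 0.191
grasp_force: 30.1
clock: 9.37
eef_pos: [618.0, -94.3, 54.7]
tcp_rot: [3.142, -0.0, 1.675]
contact_force: [-1.1, 0.5, 1.6]
opening: 0.188
grasp_force: 30.3
```

```bash
python3 -m handwheel '{"rows": [[0, 0, 0, 0, 0, 1.2, 0], [0, 0, 0, 0, 0, 0, 0], [0, 0, 0, 0, 0, 0, 0.3], [0, 0, 0, 0, 0, 0, 0.4], [0, 0, 0, 0, 0, -10, 0.42]]}'
python3 -m handwheel '{"rows": [[0, 0, 0, 0, 0, -40, 0.42], [0, 0, 0, 0, 0, -30, 0.42], [0, 0, 0, 0, 0, 0, 0.42], [0, 0, 0, 0, 0, 0, 0.42]]}'
python3 go.py 420.2 215.2 100 1.413
```

```text
clock: 9.78
eef_pos: [616.7, -94.1, 62.0]
tcp_rot: [-3.139, -0.001, 1.675]
contact_force: [-0.4, 0.9, -0.4]
opening: 0.421
grasp_force: 0.0
clock: 10.12
eef_pos: [619.4, -94.5, 135.9]
tcp_rot: [3.137, 0.001, 1.675]
contact_force: [-0.5, -0.0, 0.2]
opening: 0.421
grasp_force: 0.0
t 10.12 pos [619.4 -94.5 135.9] rpy [3.137e+00 1.000e-03 1.675e+00] open 0.421 F [-0.5 -0.   0.2] grip 0.0
rz 0.262 then dx 274.6 dy -245.4 dz 35.9
```

```bash
python3 -m handwheel '{"rows": [[0, 0, 0.12, 0, 0, 0, 0.42], [0, 0, 0.12, 0, 0, 0, 0.42], [0, 0, 0, 27.4, -24.5, 0, 0.42], [0, 0, 0, 27.4, -24.5, 0, 0.42], [0, 0, 0, 27.4, -24.5, 0, 0.42]]}'
python3 -m handwheel '{"rows": [[0, 0, 0, 27.4, -24.5, 0, 0.42], [0, 0, 0, 27.4, -24.5, 0, 0.42], [0, 0, 0, 27.4, -24.5, 0, 0.42], [0, 0, 0, 27.4, -24.5, 0, 0.42], [0, 0, 0, 27.4, -24.5, 0, 0.42]]}'
python3 -m handwheel '{"rows": [[0, 0, 0, 27.4, -24.5, 0, 0.42], [0, 0, 0, 15, -15, 15, 0.42], [0, 0, 0, 0, 0, 20, 0.42], [0, 0, 0, 0, 0, 0, 0.42], [0, 0, 0, 0, 0, 0, 0.42]]}'
python3 go.py 421 214.8 46.5 1.413
```

```text
clock: 10.53
eef_pos: [554.5, -2.4, 132.0]
tcp_rot: [-3.139, 0.0, 1.433]
contact_force: [-0.1, 0.4, 0.3]
opening: 0.418
grasp_force: 0.0
clock: 10.95
eef_pos: [451.4, 150.3, 132.4]
tcp_rot: [-3.14, 0.001, 1.434]
contact_force: [0.9, -0.2, -1.0]
opening: 0.419
grasp_force: 0.0
clock: 11.37
eef_pos: [418.8, 196.4, 97.3]
tcp_rot: [-3.139, 0.002, 1.436]
contact_force: [-0.2, 0.5, 0.4]
opening: 0.419
grasp_force: 0.0
t 11.37 pos [418.8 196.4  97.3] rpy [-3.139e+00  2.000e-03  1.436e+00] open 0.419 F [-0.2  0.5  0.4] grip 0.0
rz 0.023 then dx 18.5 dy -0.7 dz 50.8
```

```bash
python3 -m handwheel '{"rows": [[0, 0, 0, 18.5, 0.3, 0, 0.42], [0, 0, 0, 0, 0, 20, 0.42], [0, 0, 0, 0, 0, 20, 0.42], [0, 0, 0, 0, 0, 10, 0.42], [0, 0, 0, 0, 0, 0, 0.42]]}' 20
python3 -m handwheel '{"rows": [[0, 0, 0, 0, 0, 0, 0], [0, 0, 0, 0, 0, 0, 0], [0, 0, 0, 0, 0, 0, 0], [0, 0, 0, 0, 0, 0, 0], [0, 0, 0, 0, 0, 0, 0]]}'
python3 go.py 421 214.8 46.5 1.413
```

```text
clock: 11.78
eef_pos: [422.2, 214.0, 47.0]
tcp_rot: [-3.139, 0.002, 1.434]
contact_force: [0.2, -1.1, -0.8]
opening: 0.417
grasp_force: 0.0
clock: 12.2
eef_pos: [422.1, 214.8, 49.1]
tcp_rot: [-3.14, 0.0, 1.434]
contact_force: [-5.9, 0.7, 2.3]
opening: 0.193
grasp_force: 19.7
t 12.2 pos [422.1 214.8  49.1] rpy [-3.14   0.     1.434] open 0.193 F [-5.9  0.7  2.3] grip 19.7
rz 0.021 then dx -0.2 dy -1.1 dz 2.6
```

```bash
python3 -m handwheel '{"rows": [[0, 0, 0, 0, -1, 0, 0.42], [0, 0, 0, 0, 0, 0, 0.42], [0, 0, -0.12, 0, 0, 0, 0.42], [0, 0, -0.12, 0, 0, 0, 0.42], [0, 0, -0.12, 0, 0, 0, 0.42]]}'
python3 -m handwheel '{"rows": [[0, 0, -0.12, 0, 0, 0, 0.42], [0, 0, -0.12, 0, 0, 0, 0.42], [0, 0, -0.12, 0, 0, 0, 0.42], [0, 0, -0.12, 0, 0, 0, 0.42], [0, 0, -0.12, 0, 0, 0, 0.42]]}'
python3 -m handwheel '{"rows": [[0, 0, -0.12, 0, 0, 0, 0.42], [0, 0, -0.12, 0, 0, 0, 0.42], [0, 0, -0.12, 0, 0, 0, 0.42], [0, 0, -0.12, 0, 0, 0, 0.42], [0, 0, -0.12, 0, 0, 0, 0.42]]}'
python3 -m handwheel '{"rows": [[0, 0, 0, 0, 0, 1, 0.42], [0, 0, 0, 0, 0, 0, 0], [0, 0, 0, 0, 0, 0, 0], [0, 0, 0, 0, 0, 0, 0], [0, 0, 0, 0, 0, 0, 0]]}'
python3 go.py 421 214.8 47 1.672
```

```text
clock: 12.62
eef_pos: [422.7, 215.5, 49.0]
tcp_rot: [3.14, -0.0, 1.801]
contact_force: [-0.8, -0.2, 0.9]
opening: 0.421
grasp_force: 0.0
clock: 13.03
eef_pos: [422.7, 215.5, 48.9]
tcp_rot: [3.14, 0.001, 2.401]
contact_force: [0.2, -0.1, 0.4]
opening: 0.424
grasp_force: 0.0
clock: 13.45
eef_pos: [422.7, 215.5, 48.9]
tcp_rot: [3.141, 0.001, 3.001]
contact_force: [0.2, 0.1, 0.1]
opening: 0.422
grasp_force: 0.0
clock: 13.87
eef_pos: [422.2, 215.5, 47.6]
tcp_rot: [3.141, 0.001, 2.993]
contact_force: [-1.2, 1.1, 4.5]
opening: 0.195
grasp_force: 19.6
t 13.87 pos [422.2 215.5  47.6] rpy [3.141e+00 1.000e-03 2.993e+00] open 0.195 F [-1.2  1.1  4.5] grip 19.6
rz 1.321 then dx -0.6 dy -1.3 dz 0.6
```

```bash
python3 -m handwheel '{"rows": [[0, 0, 0, 0, 0, -15, 0], [0, 0, 0, 0, 0, -25, 0], [0, 0, 0.12, 0, 0, -25, 0], [0, 0, 0.12, 0, 0, -25, 0], [0, 0, 0.12, 0, 0, 0, 0]]}' 30
python3 -m handwheel '{"rows": [[0, 0, 0.12, 0, 0, 0, 0], [0, 0, 0.12, 0, 0, 0, 0], [0, 0, 0.12, 0, 0, 0, 0], [0, 0, 0.12, 0, 0, 0, 0], [0, 0, 0.12, 0, 0, 0, 0]]}'
python3 -m handwheel '{"rows": [[0, 0, 0.12, 0, 0, 0, 0], [0, 0, 0.12, 0, 0, 0, 0], [0, 0, 0.12, 0, 0, 0, 0], [0, 0, 0, 0, 0, 0, 0], [0, 0, 0, 0, 0, 0, 0]]}'
python3 go.py 611.7 -34.7 85 1.672
```

```text
clock: 14.28
eef_pos: [424.0, 216.2, 141.2]
tcp_rot: [3.137, 0.003, 2.628]
contact_force: [0.7, 0.6, -0.4]
opening: 0.189
grasp_force: 29.6
clock: 14.7
eef_pos: [421.7, 215.1, 137.2]
tcp_rot: [-3.141, 0.0, 2.028]
contact_force: [-0.0, -1.2, 0.2]
opening: 0.194
grasp_force: 29.6
clock: 15.12
eef_pos: [421.7, 215.1, 137.2]
tcp_rot: [-3.141, 0.0, 1.678]
contact_force: [0.6, -0.6, -0.4]
opening: 0.19
grasp_force: 29.6
t 15.12 pos [421.7 215.1 137.2] rpy [-3.141  0.     1.678] open 0.19 F [ 0.6 -0.6 -0.4] grip 29.6
rz 0.006 then dx -267.7 dy 163.8 dz 52.2
```

```bash
python3 -m handwheel '{"rows": [[0, 0, 0, -33, 20.2, 0, 0], [0, 0, 0, -33, 20.2, 0, 0], [0, 0, 0, -33, 20.2, 0, 0], [0, 0, 0, -33, 20.2, 0, 0], [0, 0, 0, -33, 20.2, 0, 0]]}'
python3 -m handwheel '{"rows": [[0, 0, 0, -33, 20.2, 0, 0], [0, 0, 0, -33, 20.2, 10, 0], [0, 0, 0, -33, 20.2, 16, 0], [0, 0, 0, 0, 0, 16, 0], [0, 0, 0, 0, 0, 10, 0]]}'
python3 -m handwheel '{"rows": [[0, 0, 0, 0, 0, 0, 0], [0, 0, 0, 0, 0, 0, 0], [0, 0, 0, 0, 0, 0, 0]]}'
python3 go.py 611.7 -34.7 73 1.672
```

```text
clock: 15.53
eef_pos: [540.2, 60.0, 137.3]
tcp_rot: [-3.142, 0.0, 1.679]
contact_force: [0.7, 0.3, -0.6]
opening: 0.19
grasp_force: 29.6
clock: 15.95
eef_pos: [610.1, -32.2, 83.7]
tcp_rot: [-3.141, -0.0, 1.675]
contact_force: [-1.3, -0.3, -0.1]
opening: 0.188
grasp_force: 29.6
clock: 16.2
eef_pos: [609.6, -29.4, 86.0]
tcp_rot: [3.142, -0.0, 1.677]
contact_force: [-0.8, -0.5, 1.3]
opening: 0.192
grasp_force: 29.6
t 16.2 pos [609.6 -29.4  86. ] rpy [ 3.142 -0.     1.677] open 0.192 F [-0.8 -0.5  1.3] grip 29.6
rz 0.005 then dx -5.5 dy 1.6 dz 13.0
```

```bash
python3 -m handwheel '{"rows": [[0, 0, 0, -5.5, 1.6, 5, 0], [0, 0, 0, 0, 0, 6, 0], [0, 0, 0, 0, 0, 2, 0], [0, 0, 0, 0, 0, 0, 0]]}'
python3 -m handwheel '{"rows": [[0, 0, 0, 0, 0, 3, 0], [0, 0, 0, 0, 0, 2, 0], [0, 0, 0, 0, 0, 0, 0]]}'
python3 -m handwheel '{"rows": [[0, 0, 0, 0, 0, 3, 0], [0, 0, 0, 0, 0, 0, 0]]}'
python3 go.py 611.7 -34.7 55.6 1.672
```

```text
clock: 16.53
eef_pos: [611.6, -35.5, 71.9]
tcp_rot: [-3.141, -0.0, 1.675]
contact_force: [-0.1, 0.0, -0.3]
opening: 0.187
grasp_force: 29.6
clock: 16.78
eef_pos: [611.8, -35.6, 67.0]
tcp_rot: [-3.141, -0.0, 1.675]
contact_force: [-0.6, -0.3, 0.4]
opening: 0.189
grasp_force: 29.6
clock: 16.95
eef_pos: [611.7, -35.6, 63.9]
tcp_rot: [-3.141, -0.0, 1.675]
contact_force: [-0.4, 0.6, 0.3]
opening: 0.193
grasp_force: 29.6
t 16.95 pos [611.7 -35.6  63.9] rpy [-3.141 -0.     1.675] open 0.193 F [-0.4  0.6  0.3] grip 29.6
rz 0.003 then dx 0.9 dy 0.1 dz 8.3
```

```bash
python3 -m handwheel '{"rows": [[0, 0, 0, 0.4, 0, 3, 0], [0, 0, 0, 0, 0, 2, 0], [0, 0, 0, 0, 0, 2, 0], [0, 0, 0, 0, 0, 1.5, 0], [0, 0, 0, 0, 0, 0, 0]]}'
python3 -m handwheel '{"rows": [[0, 0, 0, 0, 0, 1, 0], [0, 0, 0, 0, 0, 0, 0]]}'
python3 -m handwheel '{"rows": [[0, 0, 0, 0, 0, 0, 0.3], [0, 0, 0, 0, 0, 0, 0.4], [0, 0, 0, 0, 0, -10, 0.42], [0, 0, 0, 0, 0, -40, 0.42], [0, 0, 0, 0, 0, -40, 0.42]]}'
python3 go.py 440 -303 130 0.11
```

```text
clock: 17.37
eef_pos: [612.0, -35.3, 55.8]
tcp_rot: [-3.141, -0.0, 1.675]
contact_force: [-1.3, 0.9, -1.1]
opening: 0.192
grasp_force: 29.6
clock: 17.53
eef_pos: [612.1, -35.3, 55.7]
tcp_rot: [-3.142, -0.0, 1.675]
contact_force: [-3.4, 0.5, 9.2]
opening: 0.188
grasp_force: 30.5
clock: 17.95
eef_pos: [610.4, -35.2, 144.5]
tcp_rot: [-3.137, -0.001, 1.675]
contact_force: [1.6, 0.1, -0.5]
opening: 0.418
grasp_force: 0.0
t 17.95 pos [610.4 -35.2 144.5] rpy [-3.137e+00 -1.000e-03  1.675e+00] open 0.418 F [ 1.6  0.1 -0.5] grip 0.0
rz 1.565 then dx -198.8 dy 247.5 dz 14.5
```

```bash
python3 -m handwheel '{"rows": [[0, 0, 0.12, 0, 0, 0, 0.6], [0, 0, 0.12, 0, 0, 0, 0.7], [0, 0, 0.12, 0, 0, 0, 0.72], [0, 0, 0.12, 0, 0, 0, 0.72], [0, 0, 0.12, 0, 0, 0, 0.72]]}'
python3 -m handwheel '{"rows": [[0, 0, 0.12, 0, 0, 0, 0.72], [0, 0, 0.12, 0, 0, 0, 0.72], [0, 0, 0.12, 0, 0, 0, 0.72], [0, 0, 0.12, 0, 0, 0, 0.72], [0, 0, 0.12, 0, 0, 0, 0.72]]}'
python3 -m handwheel '{"rows": [[0, 0, 0.12, 0, 0, 0, 0.72], [0, 0, 0.12, 0, 0, 0, 0.72], [0, 0, 0.12, 0, 0, 0, 0.72], [0, 0, 0, -22, 27.5, 0, 0.72], [0, 0, 0, -22, 27.5, 0, 0.72]]}'
python3 -m handwheel '{"rows": [[0, 0, 0, -22, 27.5, 0, 0.72], [0, 0, 0, -22, 27.5, 0, 0.72], [0, 0, 0, -22, 27.5, 0, 0.72], [0, 0, 0, -22, 27.5, 0, 0.72], [0, 0, 0, -22, 27.5, 0, 0.72]]}'
python3 -m handwheel '{"rows": [[0, 0, 0, -22, 27.5, 0, 0.72], [0, 0, 0, -20, 25, 0, 0.72], [0, 0, 0, 0, 0, 20, 0.72], [0, 0, 0, 0, 0, 0, 0.72], [0, 0, 0, 0, 0, 0, 0.72]]}'
python3 go.py 440 -303 33 0.11
python3 - <<'E'
from h import *
a=cams.grab_frame('top')[:,:,::-1].copy();b=cams.grab_frame('scene')[:,:,::-1].copy()
cv2.imwrite("pics/m4.png",np.vstack([np.hstack([crop(a,253,135,80,60,5),crop(b,215,210,80,60,5)]),np.hstack([crop(b,115,190,80,60,5),crop(a,345,182,80,60,5)])]))
E
```

```text
clock: 18.37
eef_pos: [612.1, -35.3, 145.7]
tcp_rot: [3.141, -0.0, 1.069]
contact_force: [-0.4, 0.1, 0.1]
opening: 0.719
grasp_force: 0.0
clock: 18.78
eef_pos: [612.1, -35.3, 145.5]
tcp_rot: [3.141, -0.0, 0.469]
contact_force: [-1.1, -0.7, 0.6]
opening: 0.716
grasp_force: 0.0
clock: 19.2
eef_pos: [575.0, -94.6, 145.5]
tcp_rot: [3.141, -0.001, 0.117]
contact_force: [-0.0, -0.7, -1.1]
opening: 0.723
grasp_force: 0.0
clock: 19.62
eef_pos: [480.2, -245.5, 145.6]
tcp_rot: [3.141, -0.001, 0.115]
contact_force: [0.3, 0.0, 0.4]
opening: 0.724
grasp_force: 0.0
clock: 20.03
eef_pos: [444.7, -300.9, 124.7]
tcp_rot: [-3.14, 0.001, 0.114]
contact_force: [-0.4, 0.1, 0.5]
opening: 0.719
grasp_force: 0.0
t 20.03 pos [ 444.7 -300.9  124.7] rpy [-3.14e+00  1.00e-03  1.14e-01] open 0.719 F [-0.4  0.1  0.5] grip 0.0
rz 0.004 then dx -4.9 dy 1.6 dz 91.7
```

View pics/m4.png

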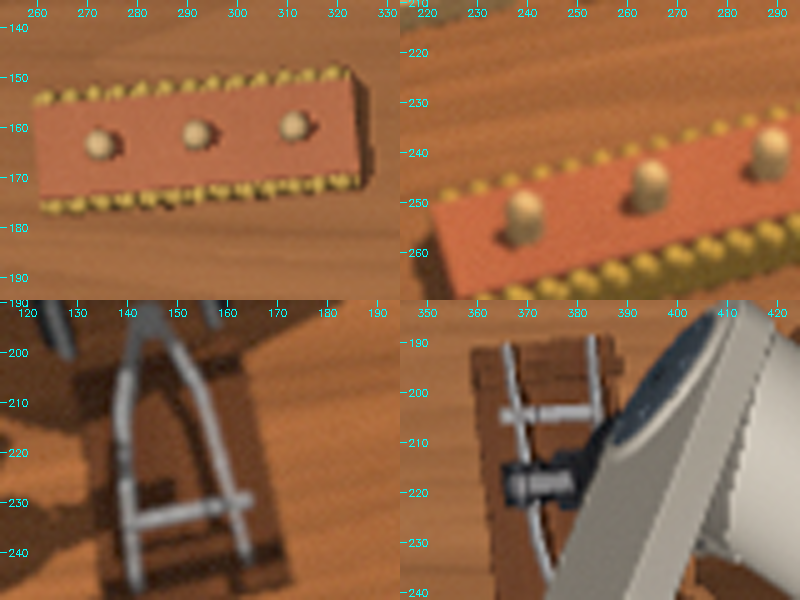

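```bash
python3 - <<'E'
from fit import *
T,S='top','scene'
tw=[(T,381.7,255.8,[-113,0,30]),(T,365.8,190,[95,26,31]),(T,382.6,188.5,[95,-26,31]),(S,143.5,190.1,[-113,0,34]),(S,142.2,247.6,[95,-26,27]),(S,164.1,242,[95,26,27])]
for k in('both',T,S):
    p,e=fit([q for q in tw if k in('both',q[0])],[420,-230,0.]); print('tw',p.round(3),e.tolist() if k=='both' else '')
E
python3 go.py 438 -303 33 0.112
```

```text
tw [ 4.38097e+02 -3.04128e+02  1.19000e-01] [[-0.2, -0.2], [0.1, -0.4], [-0.0, -0.6], [-0.2, -0.1], [-0.0, -0.7], [-0.1, -0.5]]
tw [ 4.36919e+02 -3.04361e+02  1.22000e-01] 
tw [ 4.39768e+02 -3.03766e+02  1.16000e-01] 
t 20.13 pos [ 445.9 -300.6  125.5] rpy [-3.142 -0.     0.116] open 0.72 F [-0.7 -0.  -0.5] grip 0.0
rz 0.004 then dx -8.1 dy 1.5 dz 92.5
```

```bash
python3 -m handwheel '{"rows": [[0, 0, 0, -8.1, 2.6, 20, 0.72], [0, 0, 0, 0, 0, 25, 0.72], [0, 0, 0, 0, 0, 20, 0.72], [0, 0, 0, 0, 0, 0, 0.72], [0, 0, 0, 0, 0, 0, 0.72]]}'
python3 go.py 438.1 -304.1 31 0.118
```

```text
clock: 20.55
eef_pos: [437.9, -303.8, 60.0]
tcp_rot: [-3.141, 0.001, 0.116]
contact_force: [0.3, -0.3, 0.4]
opening: 0.722
grasp_force: 0.0
t 20.55 pos [ 437.9 -303.8   60. ] rpy [-3.141e+00  1.000e-03  1.160e-01] open 0.722 F [ 0.3 -0.3  0.4] grip 0.0
rz -0.002 then dx 0.2 dy 0.4 dz 29.0
```

```bash
python3 -m handwheel '{"rows": [[0, 0, 0, 0, 0.4, 15, 0.72], [0, 0, 0, 0, 0, 14, 0.72], [0, 0, 0, 0, 0, 0, 0.6], [0, 0, 0, 0, 0, 0, 0.6], [0, 0, 0, 0, 0, 0, 0.58]]}' 40
for o in 1; do python3 -m handwheel '{"rows": [[0, 0, 0, 0, 0, 0, 0.56], [0, 0, 0, 0, 0, 0, 0.56], [0, 0, 0, 0, 0, 0, 0.56]]}'; python3 -m handwheel '{"rows": [[0, 0, 0, 0, 0, 0, 0.54], [0, 0, 0, 0, 0, 0, 0.54], [0, 0, 0, 0, 0, 0, 0.54]]}';python3 -m handwheel '{"rows": [[0, 0, 0, 0, 0, 0, 0.52], [0, 0, 0, 0, 0, 0, 0.52], [0, 0, 0, 0, 0, 0, 0.52]]}';python3 -m handwheel '{"rows": [[0, 0, 0, 0, 0, 0, 0.5], [0, 0, 0, 0, 0, 0, 0.5], [0, 0, 0, 0, 0, 0, 0.5]]}'; done
```

```text
clock: 20.97
eef_pos: [438.5, -305.3, 32.3]
tcp_rot: [3.141, -0.001, 0.115]
contact_force: [0.3, -0.1, -0.4]
opening: 0.577
grasp_force: 0.2
clock: 21.22
eef_pos: [438.6, -305.5, 32.5]
tcp_rot: [3.14, -0.002, 0.115]
contact_force: [-0.1, 1.4, 6.4]
opening: 0.56
grasp_force: 5.2
clock: 21.47
eef_pos: [438.8, -305.7, 32.7]
tcp_rot: [3.14, -0.002, 0.115]
contact_force: [-0.3, 1.0, 9.6]
opening: 0.545
grasp_force: 7.3
clock: 21.72
eef_pos: [438.9, -305.9, 33.0]
tcp_rot: [3.139, -0.002, 0.115]
contact_force: [-1.4, 0.1, 11.4]
opening: 0.526
grasp_force: 9.1
clock: 21.97
eef_pos: [439.1, -306.1, 33.1]
tcp_rot: [3.139, -0.003, 0.115]
contact_force: [-2.3, -1.0, 12.2]
opening: 0.501
grasp_force: 10.4
```

```bash
python3 -m handwheel '{"rows": [[0, 0, 0, 0, 0, -1, 0.48], [0, 0, 0, 0, 0, -2, 0.46], [0, 0, 0, 0, 0, 0, 0.46], [0, 0, 0, 0, 0, 0, 0.46]]}'
python3 -m handwheel '{"rows": [[0, 0, 0, 0, 0, -5, 0.46], [0, 0, 0, 0, 0, -10, 0.46], [0, 0, 0, 0, 0, -10, 0.46], [0, 0, 0, 0, 0, 0, 0.46], [0, 0, 0, 0, 0, 0, 0.46]]}'
python3 - <<'E'
from h import *
print(r.sense())
a=cams.grab_frame('top')[:,:,::-1].copy();b=cams.grab_frame('scene')[:,:,::-1].copy()
cv2.imwrite("pics/m5.png",np.hstack([crop(a,350,178,50,75,8),crop(b,125,180,50,75,8)]))
E
```

```text
clock: 22.3
eef_pos: [437.8, -305.1, 34.3]
tcp_rot: [3.141, -0.0, 0.115]
contact_force: [-0.9, 0.4, -0.9]
opening: 0.462
grasp_force: 6.6
clock: 22.72
eef_pos: [438.3, -305.5, 60.0]
tcp_rot: [3.14, -0.002, 0.115]
contact_force: [0.0, 0.4, -1.0]
opening: 0.462
grasp_force: 6.6
{'clock': 22.7167, 'qpos': array([-6.11505292e-01,  4.79771647e-01,  1.96747305e+00,  1.22772597e-06,
        6.92240978e-01,  8.44509384e-01]), 'qvel': array([ 0.00080194,  0.01766073,  0.0108461 , -0.0016893 , -0.00833942,
       -0.00208542]), 'joint_efforts': array([ 1.99547554e-03, -5.79526484e+01, -2.22439992e+01, -1.12818365e-02,
        1.18370829e-01, -2.93484993e-05]), 'eef_pos': array([ 438.28619029, -305.47725811,   59.97391437]), 'tcp_rot': array([ 3.14019400e+00, -1.57579747e-03,  1.14781808e-01]), 'contact_force': array([ 0.01941165,  0.36954291, -1.00551853]), 'wrist_torque': array([-0.01164619,  0.01140003, -0.03357047]), 'grasp_force': 6.598604768514633, 'opening': 0.46192672392923223}
```

View pics/m5.png

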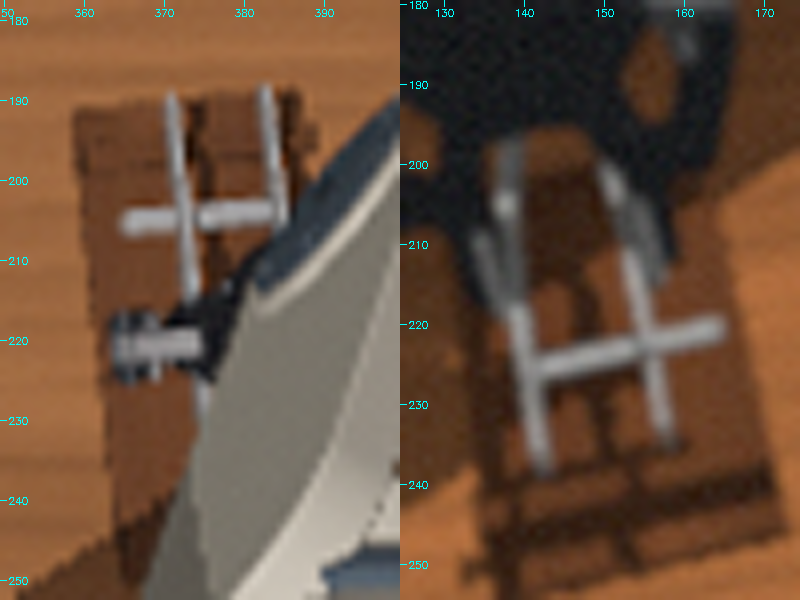

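```bash
python3 - <<'E'
from h import *
a=cams.grab_frame('top');f=cv2.imread('top_raw.png')[:,:,::-1]
np.save('lift.npy',a)
for n,im,rows in(('free',f,(192,194)),('now',a,(190,192,194))):
    print(n)
    for v in rows:
        # blue channel: metal bright, wood low
        b=im[v,355:395,2].astype(int); print(v,b.tolist())
for n,im in(('free',f),('now',a)):
    for v in (203,204,205,206): print(n,v,im[v,362:388,2].tolist())
b=cams.grab_frame('scene'); cv2.imwrite('pics/m6.png',np.vstack([np.hstack([crop(a[:,:,::-1].copy(),358,186,28,21,14),crop(f[:,:,::-1].copy(),358,186,28,21,14)]),np.hstack([crop(b[:,:,::-1].copy(),135,212,28,21,14),crop(cv2.imread('scene_raw.png'),140,222,28,21,14)])]))
E
```

```text
free
192 [72, 71, 70, 66, 43, 39, 42, 42, 42, 44, 92, 149, 88, 24, 51, 48, 48, 49, 44, 44, 44, 48, 43, 43, 41, 41, 49, 102, 156, 56, 44, 46, 42, 67, 66, 67, 65, 69, 66, 66]
194 [67, 69, 67, 67, 45, 40, 42, 43, 43, 41, 71, 138, 128, 22, 49, 42, 42, 40, 40, 39, 42, 42, 39, 41, 44, 41, 41, 80, 141, 99, 39, 40, 40, 43, 47, 71, 71, 69, 70, 68]
now
190 [68, 70, 67, 67, 68, 68, 68, 66, 70, 64, 58, 56, 52, 54, 54, 93, 144, 45, 43, 44, 46, 44, 42, 43, 41, 38, 49, 110, 163, 29, 23, 24, 40, 67, 65, 69, 62, 66, 64, 67]
192 [69, 65, 63, 61, 39, 37, 38, 32, 38, 39, 44, 46, 44, 42, 46, 90, 148, 68, 16, 24, 32, 42, 41, 39, 40, 39, 40, 98, 153, 58, 18, 22, 42, 60, 62, 63, 61, 60, 63, 60]
194 [61, 63, 64, 61, 39, 40, 42, 39, 37, 38, 39, 43, 43, 43, 45, 76, 136, 99, 15, 23, 33, 35, 38, 36, 40, 38, 38, 86, 139, 81, 16, 25, 39, 36, 41, 67, 64, 64, 65, 60]
free 203 [44, 42, 53, 85, 94, 114, 161, 102, 94, 118, 77, 124, 122, 127, 154, 155, 154, 153, 153, 154, 152, 136, 154, 87, 25, 45]
free 204 [43, 43, 64, 133, 157, 137, 145, 139, 161, 159, 117, 167, 166, 167, 175, 176, 175, 175, 175, 176, 171, 143, 154, 97, 26, 50]
free 205 [45, 42, 65, 136, 177, 164, 140, 139, 147, 170, 119, 158, 156, 156, 153, 139, 137, 138, 138, 138, 132, 110, 147, 98, 25, 48]
free 206 [43, 43, 55, 104, 130, 124, 143, 133, 70, 114, 78, 97, 94, 96, 92, 73, 72, 72, 72, 72, 69, 89, 141, 98, 26, 49]
now 203 [42, 37, 37, 37, 38, 36, 33, 33, 35, 73, 131, 98, 62, 79, 80, 89, 114, 115, 120, 144, 141, 126, 132, 116, 26, 58]
now 204 [44, 39, 53, 95, 97, 118, 120, 146, 145, 139, 133, 138, 146, 148, 149, 150, 156, 156, 156, 167, 163, 139, 134, 129, 48, 62]
now 205 [37, 33, 63, 126, 153, 157, 157, 166, 166, 157, 127, 160, 164, 165, 166, 166, 161, 146, 146, 144, 129, 121, 124, 111, 58, 58]
now 206 [40, 38, 62, 128, 168, 164, 145, 145, 130, 130, 134, 160, 116, 116, 109, 110, 108, 89, 88, 87, 66, 82, 103, 80, 61, 61]
```

View pics/m6.png

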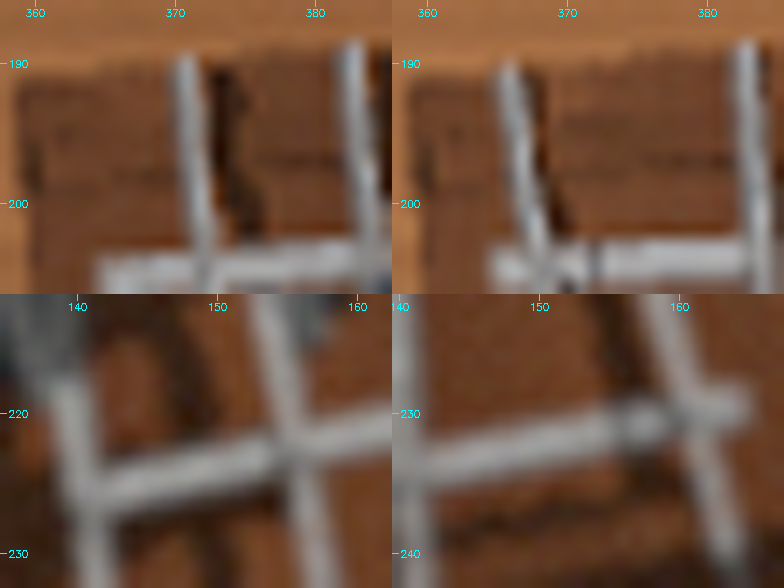

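```bash
python3 -m handwheel '{"rows": [[0, 0, 0, 0, 0, -10, 0.45], [0, 0, 0, 0, 0, -20, 0.445], [0, 0, 0, 0, 0, -20, 0.437], [0, 0, 0, 0, 0, -10, 0.437], [0, 0, 0, 0, 0, 0, 0.437]]}'
python3 -m handwheel '{"rows": [[0, 0, 0, 0, 0, 0, 0.437], [0, 0, 0, 0, 0, 0, 0.437]]}'
python3 go.py 522.5 -45.2 110 0.115
```

```text
clock: 23.33
eef_pos: [438.9, -305.9, 121.3]
tcp_rot: [3.139, -0.003, 0.115]
contact_force: [1.0, 0.7, 0.3]
opening: 0.44
grasp_force: 8.1
clock: 23.5
eef_pos: [437.2, -304.7, 118.2]
tcp_rot: [-3.141, 0.001, 0.115]
contact_force: [-0.5, -0.0, -0.3]
opening: 0.436
grasp_force: 8.0
t 23.5 pos [ 437.2 -304.7  118.2] rpy [-3.141e+00  1.000e-03  1.150e-01] open 0.436 F [-0.5 -0.  -0.3] grip 8.0
rz -0.0 then dx 114.5 dy -248.0 dz 8.2
```

```bash
python3 -m handwheel '{"rows": [[0, 0, 0, 5, -11, 0, 0.437], [0, 0, 0, 11.5, -25, 0, 0.437], [0, 0, 0, 11.5, -25, 0, 0.437], [0, 0, 0, 11.5, -25, 0, 0.437], [0, 0, 0, 11.5, -25, 0, 0.437]]}'
python3 -m handwheel '{"rows": [[0, 0, 0, 11.5, -25, 0, 0.437], [0, 0, 0, 11.5, -25, 0, 0.437], [0, 0, 0, 11.5, -25, 0, 0.437], [0, 0, 0, 11.5, -25, 0, 0.437], [0, 0, 0, 11.5, -25, 0, 0.437]]}'
python3 -m handwheel '{"rows": [[0, 0, 0, 5.5, -12, 8, 0.437], [0, 0, 0, 0, 0, 10, 0.437], [0, 0, 0, 0, 0, 10, 0.437], [0, 0, 0, 0, 0, 0, 0.437], [0, 0, 0, 0, 0, 0, 0.437]]}'
python3 go.py 522.5 -45.2 49 0.115
python3 - <<'E'
from h import *
a=cams.grab_frame('top')[:,:,::-1].copy();b=cams.grab_frame('scene')[:,:,::-1].copy()
np.save('tb.npy',a)
print(r.sense()['eef_pos'])
cv2.imwrite("pics/m7.png",np.hstack([crop(a,270,140,50,75,8),crop(b,235,190,50,75,8)]))
E
```

```text
clock: 23.92
eef_pos: [475.2, -187.0, 117.9]
tcp_rot: [-3.141, 0.002, 0.114]
contact_force: [0.8, 0.2, -1.3]
opening: 0.438
grasp_force: 8.1
clock: 24.33
eef_pos: [517.9, -56.1, 117.9]
tcp_rot: [-3.141, 0.002, 0.115]
contact_force: [-0.1, -0.2, -0.5]
opening: 0.437
grasp_force: 8.1
clock: 24.75
eef_pos: [521.1, -46.4, 89.6]
tcp_rot: [-3.141, 0.003, 0.114]
contact_force: [0.7, 0.9, 0.4]
opening: 0.439
grasp_force: 8.1
t 24.75 pos [521.1 -46.4  89.6] rpy [-3.141e+00  3.000e-03  1.140e-01] open 0.439 F [0.7 0.9 0.4] grip 8.1
rz -0.001 then dx 1.5 dy -1.1 dz 40.6
[522.13612647 -46.57206902  90.6838097 ]
```

View pics/m7.png

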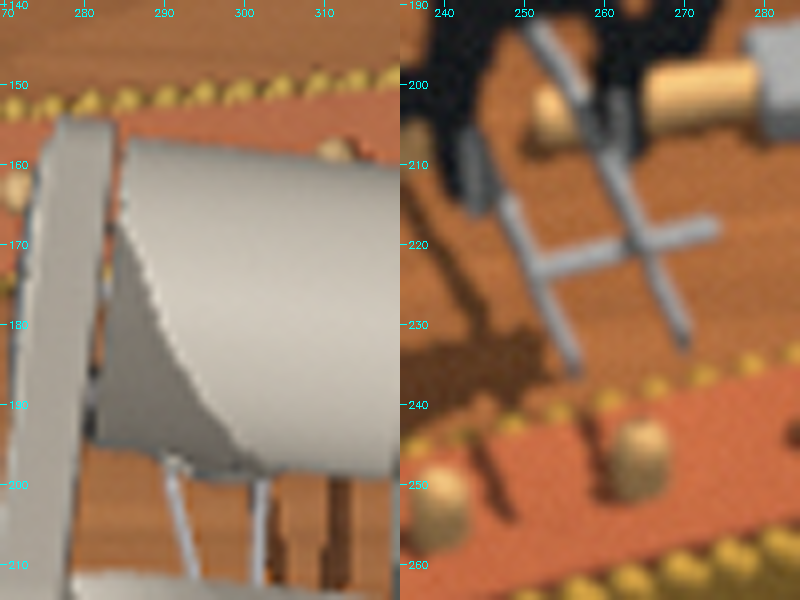

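```bash
python3 - <<'E'
from h import *
h=.1145;c,s=np.cos(h),np.sin(h)
f=lambda x,y,z:[522.1+c*x-s*y,-46.6+s*x+c*y,78.7+z]
print(proj('scene',[f(95,-16.5,0),f(95,16.5,0),f(95,-16.5,9),f(95,16.5,9)]).round(1))
# mean tip read -> world at tip z mid
m=[ray('scene',256.5,236.8,78.7+3),ray('scene',270,233.3,78.7+3)]
print(m, np.mean(m,0), f(95,0,0))
print(ray('scene',264.5,246.5,41)) # stud head mid
E
```

```text
[[256.9 238.1]
 [270.8 234.6]
 [256.8 235.3]
 [270.7 231.8]]
[array([617. , -52.8,  81.7]), array([613.1, -20.8,  81.7])] [615.05 -36.8   81.7 ] [np.float64(616.4779431807593), np.float64(-35.74625221550767), 78.7]
[613.  -34.9  41. ]
```

```bash
python3 -m handwheel '{"rows": [[0, 0, 0, 1, -1.6, 5, 0.437], [0, 0, 0, 0, 0, 8, 0.437], [0, 0, 0, 0, 0, 8, 0.437], [0, 0, 0, 0, 0, 0, 0.437], [0, 0, 0, 0, 0, 0, 0.437]]}'
python3 -m handwheel '{"rows": [[0, 0, 0, 0, 0, 6, 0.437], [0, 0, 0, 0, 0, 6, 0.437], [0, 0, 0, 0, 0, 5, 0.437], [0, 0, 0, 0, 0, 3, 0.437], [0, 0, 0, 0, 0, 0, 0.437]]}'
python3 -m handwheel '{"rows": [[0, 0, 0, 0, 0, 0, 0.437], [0, 0, 0, 0, 0, 0, 0.437], [0, 0, 0, 0, 0, 0, 0.437]]}'
python3 go.py 522.8 -45.0 49 0.115
python3 - <<'E'
from h import *
b=cams.grab_frame('scene')[:,:,::-1].copy()
cv2.imwrite("pics/m8.png",crop(b,230,215,60,45,13))
E
```

```text
clock: 25.27
eef_pos: [522.7, -43.9, 69.2]
tcp_rot: [-3.141, 0.001, 0.115]
contact_force: [-0.2, 1.1, -0.5]
opening: 0.438
grasp_force: 8.1
clock: 25.68
eef_pos: [522.8, -43.9, 49.0]
tcp_rot: [-3.141, 0.001, 0.115]
contact_force: [-0.4, 0.5, -1.2]
opening: 0.439
grasp_force: 8.1
clock: 25.93
eef_pos: [523.5, -43.9, 50.1]
tcp_rot: [3.142, -0.0, 0.115]
contact_force: [0.3, -0.5, -0.1]
opening: 0.436
grasp_force: 8.1
t 25.93 pos [523.5 -43.9  50.1] rpy [ 3.142 -0.     0.115] open 0.436 F [ 0.3 -0.5 -0.1] grip 8.1
rz -0.0 then dx -0.8 dy 1.0 dz 1.1
```

View pics/m8.png

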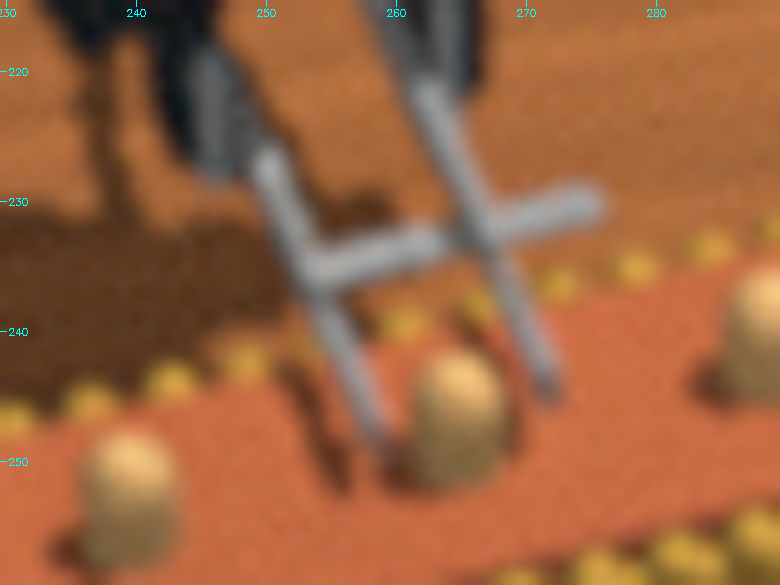

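```bash
python3 - <<'E'
from h import *
s=r.sense();print(s['eef_pos'],s['qvel'].round(4),s['grasp_force'])
a,b=ray('scene',258.4,248.8,41.5),ray('scene',271.6,245,41.5)
print(a,b,(a+b)/2, ray('scene',264.9,246.6,41.5), ray('scene',264.9,247.2,41.5))
h=.115;t=s['eef_pos'];m=t[:2]+90*np.array([np.cos(h),np.sin(h)]);n=15*np.array([-np.sin(h),np.cos(h)])
for q in(m,m+n,m-n): print(q.round(1),np.linalg.norm(q-[611.9,-35.0]).round(1))
E
```

```text
[523.46530671 -43.93469897  50.12755961] [ 0.0002 -0.0009  0.0002  0.0016 -0.0011  0.0002] 8.064841479063034
[617.4 -50.2  41.5] [612.6 -17.9  41.5] [615.   -34.05  41.5 ] [614.  -34.2  41.5] [615.9 -34.5  41.5]
[612.9 -33.6] 1.7
[611.1 -18.7] 16.3
[614.6 -48.5] 13.8
```

```bash
python3 -m handwheel '{"rows": [[0, 0, 0, 0, 0.6, 0, 0.437], [0, 0, 0, 0, 0, 0, 0.437], [0, 0, 0, 0, 0, 0, 0.437], [0, 0, 0, 0, 0, 0, 0.437], [0, 0, 0, 0, 0, 0, 0.437]]}'
python3 -m handwheel '{"rows": [[0, 0, 0, 0, 0, 0, 0.437], [0, 0, 0, 0, 0, 0, 0.437], [0, 0, 0, 0, 0, 0, 0.437], [0, 0, 0, 0, 0, 0, 0.437], [0, 0, 0, 0, 0, 0, 0.437]]}'
python3 -c "
from rig import r
print(r.sign_off())"
```

```text
clock: 26.4
eef_pos: [523.4, -44.5, 49.9]
tcp_rot: [3.142, -0.0, 0.115]
contact_force: [0.3, -1.3, -1.6]
opening: 0.438
grasp_force: 8.1
clock: 26.82
eef_pos: [523.4, -44.5, 49.9]
tcp_rot: [-3.142, -0.0, 0.115]
contact_force: [-0.4, 0.6, -0.8]
opening: 0.434
grasp_force: 8.1
the job is handed in; nothing more can be done
None
```

Both round-topped studs are home in the two pockets, and the tweezers are held still with their tips at about the marked gap (8.1 N grip, against 8 N at the mark), one each side of the middle stud and about half-way up its head; I handed the job in at about 27 s, and no verdict came back.

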